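# Turn the tube rotator until its tube stands upright

### The arm

A 6-joint arm with a two-finger parallel gripper is mounted at the origin on the work surface. World frame = base frame: x ahead of the robot, y to its left, z up, the work surface at z = 0. Lengths are in m, angles in rad, forces in N, time in s.
With the tool pointing down it reaches from about 0.225 to 0.875 m from the base axis. Payload 3.4 kg.
Tool frame: the origin (TCP) lies midway between the tips of the shut fingers; the grasp point (between the pads) lies 19 mm behind it (pinch_z is the distance from the TCP to the grasp point, in m); z points along the fingers, y is the line along which they close (so a half turn about z gives the same grasp; the last joint's range is limited). The gripper opens to 85 mm and grips with 20 to 120 N. Pads are 22 mm wide; open, the fingers measure 114 mm over their backs; the gripper's body (76 mm by 85 mm) begins 54 mm behind the grasp point. The pads swing forward as they close: fully open they stand 13 mm farther back than shut.
Start: joints at [1.028, 0.276, 1.505, -0, 1.361, -0.121], TCP at [0.235, 0.525, 0.231] pointing down, gripper open.
Joint ranges: [-2.89, 2.89], [-0.75, 2.08], [0.22, 2.7], [-1.18, 4.32], [0.11, 2.71], [-2.7, 2.7]. Speed limits (rad/s): [2.57, 2.57, 3.14, 3.14, 3.14, 3.14].

### API

Orientations are given as a unit quaternion [w, x, y, z].
In Python, from rig import get_state, get_image, sign_off, pinch_z gives the robot as it stands.
- The arm moves only by the tool send_rows, never from a script. Its argument "steps" is one flat list of numbers, 5 for each row, row after row: the gripper's target within -1 to 1 (fully open at 1, half-way at 0, shut at -1), then the shift along the tool's x, y, z in cm, then the turn about the tool's z in degrees. In form: [gripper, x, y, z, roll, gripper, x, y, z, roll, ...]. A call has 1 to 12 rows; each row shifts and turns the commanded pose from where the row before left it, along the tool's axes as they then stand; what a row does not reach is not made up. A row lasts 1/10 s, in which the tool goes at most 50 mm and 8.59 degrees, less where a joint would pass 70% of its speed; a pose out of reach is approached as far as the arm can. A call is refused whole if a number of a shift passes 5 or a number of a turn 8.59, either way. A call with a gripper value outside its range is refused whole. The fingers move at their own pace and stop on an object; "newtons" is the grip in N (left out, the last holds). Time passes only in rows, so rows that do not move let the fingers close. It gives the time, the measured TCP pose, the force, the opening and the grip force at its end, in the units of the state.
- get_state(): the state, without advancing time (a new reading comes with each control period).
- get_image(name): name is "scene" or "top" or "wrist"; returns a dict with "color" (480x640x3 uint8, red, green, blue), "mtx" (3x3 intrinsics, pixels), "k1" (the pictures are not rectified: a ray, as slopes to the right and down, at radius r is drawn at 1 + k1 r^2 times it, then the intrinsics apply), "T" (4x4, takes a point from camera to world coordinates); the wrist camera has in their place "mount" (4x4, takes a point from camera to tool coordinates, whose origin is the TCP and whose axes are the flange's). Camera axes: x right, y down, z forward; pixel columns grow to the right and rows downward; lengths in m; the calibration is good to about 2 mm. A picture is of the moment at which its call begins: read the wrist's pose just before it. There is no depth.
- sign_off(): hands the job in; it is judged then, once.
The state is a dict: "clock": time; "qpos": joint angles; "qd": joint speeds; "effort": joint torques, N m; "position": TCP position; "ee_rot": TCP orientation; "contact_force": force on the tool from outside, world axes, zero at the start; "moment": the same for the moment, N m; "width": finger opening in m; "gripper_force": force on a finger pad.
Only numpy, scipy, OpenCV 4.12 (cv2) and the standard library are available. Lean on these libraries where they do the work, as an engineer would, in place of code of your own. Each camera call takes 0.05 s, during which the arm holds its last target. There are 200 camera calls.

### The job

The tube rotator on the bench is switched off with its one capped tube hanging downward. Push its empty arms round with the fingertips, one after another, gently, until the capped tube points straight up, and leave it there. Do not touch the tube itself, do not shift or lift the rotator, and leave the other things on the bench where they stand.

Things in the scene. Friction and masses are not known exactly. Their poses are not given: they have to be found in the camera images.
- rotator: Tube rotator, about 4 kg, loose on rubber feet: base plate 200 x 200 x 18 mm (x -155 to 45, y +-100), dark motor housing (x -145 to -45, y +-55, 193 mm high) and an upright wheel of six arms, no rim, turning in its plane x = 0. Origin on the bench straight below the wheel's centre, z up, +x along the axle from housing to wheel, roughly away from the robot (the housing is on the robot's side).
- hub (a point): Centre of the wheel, on its axle, 175 mm above the bench. Hub 52 mm diameter, 30 mm thick. An empty arm is a bar 10 mm wide and 20 mm deep (along the axle) out to radius 85 mm, then an open two-pronged clip 21 mm wide and 20 mm deep out to radius 120 mm. Five empty arms and the tube's arm, 60 degrees apart.
- rotor (a joint): Wheel angle q, rad, about the rotator's +x; turns both ways without stop. The tube points along (0, -sin q, cos q) in the rotator's frame: 0 or a whole turn = straight up, pi/2 = towards -y, pi = straight down. Empty arms at q + k*pi/3, k = 1..5. Stiff (0.15 N m, about 1.5 N at an arm's end), stays where it is left.
- tube: The one capped tube, held in the clip of its arm and turning with the wheel: 14 mm diameter, black screw cap 24 mm diameter, 56 mm long over all. Origin at its foot, 91 mm from the wheel's axis; its z axis points outward from the wheel's axis to the cap, whose end is 147 mm from the axis. Not to be touched.
- jar: Bystander: small clear jar, 56 mm diameter, 65 mm high, in front of the wheel. Origin at its foot.
- big_tube: Bystander: white self-standing tube with cap, 35 mm diameter, 115 mm high, in front of the wheel. Origin at its foot.
- amber_bottle: Bystander: amber bottle with orange cap, 72 mm diameter, 160 mm high, at one side of the rotator. Origin at its foot.
- clear_bottle: Bystander: clear bottle with blue cap, 68 mm diameter, 160 mm high, at the other side of the rotator. Origin at its foot.
- tip_box: Bystander: pipette tip box, 122 x 87 x 67 mm, to the robot's right. Origin at the centre of its underside.
- dish: Bystander: square open clear dish, 120 x 120 x 18 mm, to the robot's left. Origin at the centre of its underside.
- pipette: Bystander: pipette lying to the robot's right, about 235 mm long, 22 mm thick, along its x axis. Origin under its body.

How it is judged:
By the outcome, as a careful person would: the job done as asked, in the order asked, and still so for the second after the job is handed in, with the robot touching nothing.
It also fails if it takes over 54 s, if anything falls off the work surface, if the arm or the gripper's body presses on something with over 40 N, if the wrist force passes 120 N, or if a joint passes its speed limit or range.

## Working session

There is one attempt and no reset: what is moved stays moved. The work goes in short steps, Python scripts to look and compute and a tool call to move; the robot and the scene stay as the last step left them, time stands still between calls to the robot, and variables do not carry over. Pictures are saved under pics/ and viewed, at most 10 in all, crops included, and the job is handed in when it is done.

Besides the shell and the picture viewer there is one more tool, called after "Emit:" as a command line: name --argument value ..., lists and objects as JSON in quotes. send_rows: Moves the arm, as the interface text tells. Its arguments: {"type":"object","properties":{"steps":{"type":"array"},"newtons":{"type":"number"}},"required":["steps"]}

```bash
mkdir -p pics; ls; python3 - <<'E'
from rig import *
import cv2,numpy as np
print(get_state(),pinch_z)
for n in("scene","top"):
    d=get_image(n);cv2.imwrite(f"pics/{n}0.png",d["color"][:,:,::-1]);print(n,d["mtx"],d["k1"],d["T"])
E
```

```text
pics
{'clock': 0.0, 'qpos': array([ 1.02798389e+00,  2.76611607e-01,  1.50615435e+00,  4.21870180e-06,
        1.36069646e+00, -1.20969103e-01]), 'qd': array([ 7.77214825e-04,  1.19195204e-03,  1.63776640e-03,  7.93765328e-04,
        7.28676952e-05, -1.94074796e-04]), 'effort': array([-1.54516871e-03, -4.16774368e+01, -2.45803535e+01, -2.90772969e-04,
        1.11418316e-02, -2.76962044e-05]), 'position': array([0.23513782, 0.52413598, 0.23042179]), 'ee_rot': array([-3.06564047e-04,  2.09361569e-01,  9.77837849e-01, -8.83192502e-04]), 'contact_force': array([-0.00440908, -0.35634025,  0.17202788]), 'moment': array([-0.00947251, -0.01165211,  0.00322867]), 'gripper_force': 0.0, 'width': 0.08561393029791008} 0.0187
scene [[451.26644462   0.         317.32575397]
 [  0.         451.26644462 241.02922175]
 [  0.           0.           1.        ]] -0.0776770940817464 [[-0.08018421  0.82374226 -0.56126569  1.17708191]
 [ 0.99671156  0.07286122 -0.03545853  0.04070268]
 [ 0.01168582 -0.56226322 -0.82687575  1.08826528]
 [ 0.          0.          0.          1.        ]]
top [[558.12534333   0.         323.49337104]
 [  0.         558.12534333 235.25162718]
 [  0.           0.           1.        ]] -0.1806612391601448 [[ 0.01563755 -0.9962747   0.08480683  0.37406594]
 [-0.99982209 -0.01647504 -0.00918441  0.00873945]
 [ 0.01054739 -0.08464812 -0.99635508  1.86843362]
 [ 0.          0.          0.          1.        ]]
```

View pics/scene0.png

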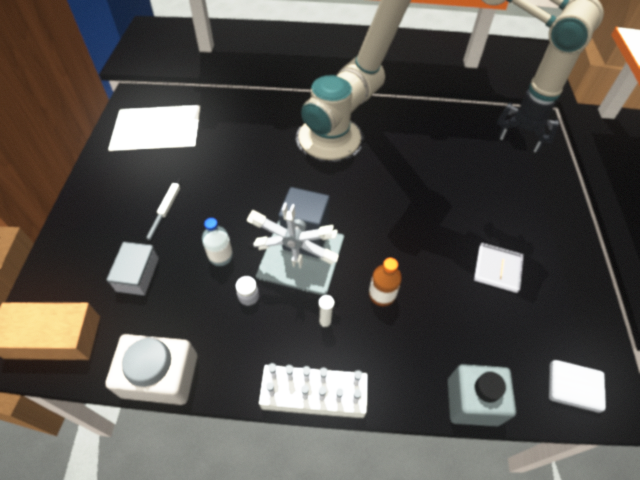

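View pics/top0.png

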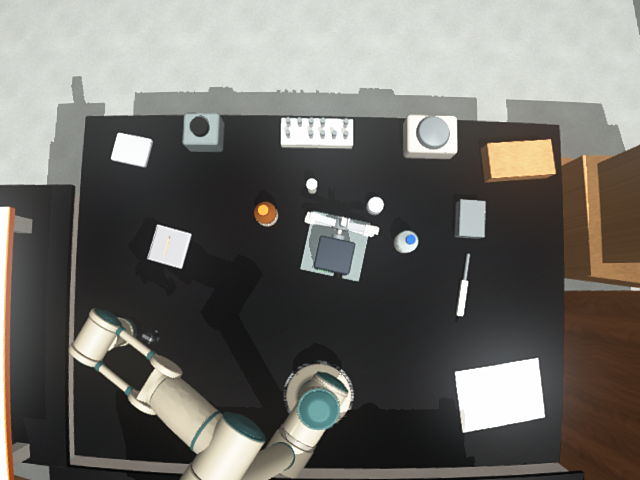

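```bash
python3 - <<'E'
import cv2
a=cv2.imread("pics/scene0.png")[180:320,220:410];cv2.imwrite("pics/s1.png",cv2.resize(a,None,fx=4.2,fy=4.2,interpolation=cv2.INTER_CUBIC))
a=cv2.imread("pics/top0.png")[160:290,245:435];cv2.imwrite("pics/t1.png",cv2.resize(a,None,fx=4.2,fy=4.2,interpolation=cv2.INTER_CUBIC))
E
```

```text
(no output)
```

View pics/s1.png

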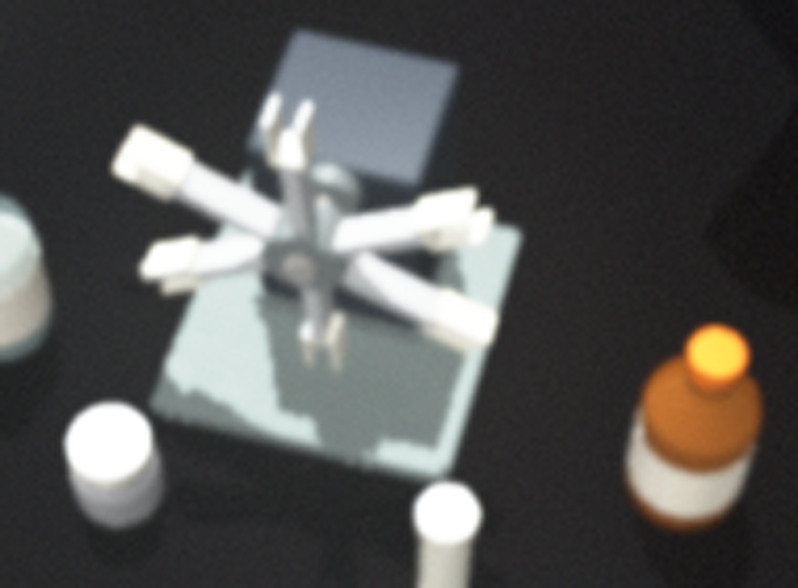

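View pics/t1.png

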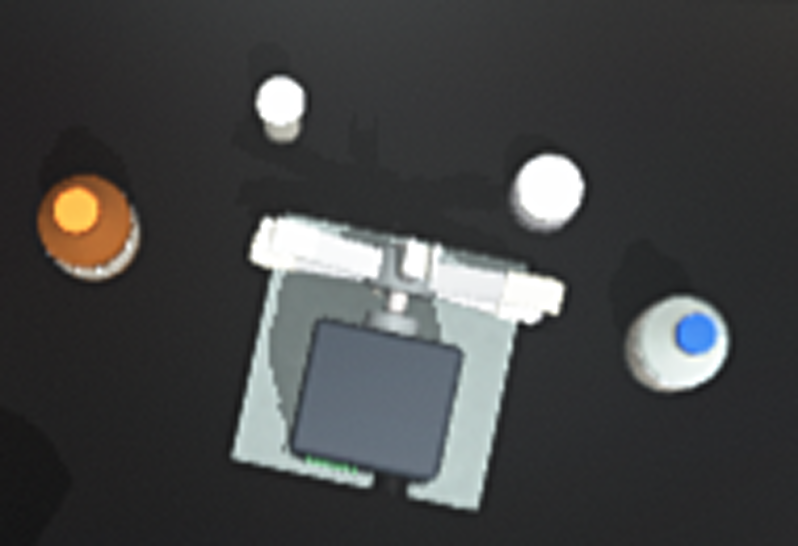

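```bash
cat > h.py <<'E'
import cv2,numpy as np,pickle
from rig import *
def ray(d,uv):
    D=np.array([d["k1"],0,0,0,0.])
    p=np.asarray(uv,float).reshape(-1,1,2)
    # forward model 1+k1 r^2 = OpenCV's radial model
    n=cv2.undistortPointsIter(p,d["mtx"],D,None,None,(3,50,1e-12)).reshape(-1,2)
    v=np.c_[n,np.ones(len(n))]@d["T"][:3,:3].T
    return d["T"][:3,3],v
def hit(d,uv,n,c):   # plane n.p=c
    o,v=ray(d,uv); n=np.asarray(n,float)
    return o+v*((c-n@o)/(v@n))[:,None]
def proj(d,P):
    Ti=np.linalg.inv(d["T"]); P=np.atleast_2d(P)
    return cv2.projectPoints(P@Ti[:3,:3].T+Ti[:3,3],np.zeros(3),np.zeros(3),d["mtx"],np.array([d["k1"],0,0,0,0.]))[0].reshape(-1,2)
E
python3 - <<'E'
from h import *
s=get_image("scene");t=get_image("top")
pickle.dump((s,t),open("im0.pkl","wb"))
S=lambda l:np.array(l)/4.2+[220,180]-.4
T=lambda l:np.array(l)/4.2+[245,160]-.4
np.set_printoptions(precision=4,suppress=True)
ht=hit(t,T([(318,320),(465,345),(440,478),(292,452)]),[0,0,1],.193);hs=hit(s,S([(295,30),(458,66),(415,185)]),[0,0,1],.193)
print("house top",ht,ht.mean(0),"\nhouse scene",hs)
bt=hit(t,T([(232,460),(480,510)]),[0,0,1],.018);bs=hit(s,S([(522,235),(435,480),(152,408)]),[0,0,1],.018)
print("base",bt,bs)
for n,uv,z in(("amber",(75,210),.16),("clear",(697,333),.16),("big",(280,101),.115),("jar",(549,190),.065)):print(n,hit(t,T([uv]),[0,0,1],z))
E
```

```text
house top [[ 0.5149  0.0028  0.193 ]
 [ 0.4986 -0.1029  0.193 ]
 [ 0.4031 -0.0861  0.193 ]
 [ 0.42    0.0199  0.193 ]] [ 0.4591 -0.0416  0.193 ] 
house scene [[ 0.4046 -0.083   0.193 ]
 [ 0.4246  0.02    0.193 ]
 [ 0.5175  0.0008  0.193 ]]
base [[ 0.4177  0.0683  0.018 ]
 [ 0.3813 -0.1279  0.018 ]] [[ 0.4247  0.0699  0.018 ]
 [ 0.6187  0.0239  0.018 ]
 [ 0.5825 -0.1626  0.018 ]]
amber [[0.5959 0.1827 0.16  ]]
clear [[ 0.5127 -0.2761  0.16  ]]
big [[0.6875 0.0341 0.115 ]]
jar [[ 0.6301 -0.1757  0.065 ]]
```

```bash
cat >> h.py <<'E'
YAW=np.radians(-10.8);H=np.array([.5535,-.0597,.175])
EX=np.array([np.cos(YAW),np.sin(YAW),0]);EY=np.array([-np.sin(YAW),np.cos(YAW),0])
def wheel(d,uv,x):   # -> y', z'-hub, r, angle from up towards +y deg
    p=hit(d,uv,EX,EX@H+x)-H
    y=p@EY;z=p[:,2];return np.c_[y,z,np.hypot(y,z),np.degrees(np.arctan2(y,z))]
E
python3 - <<'E'
from h import *
s,t=pickle.load(open("im0.pkl","rb"));np.set_printoptions(precision=4,suppress=True)
S=lambda l:np.array(l)/4.2+[220,180]-.4
print(wheel(s,S([(300,265),(290,120),(155,172),(165,270),(320,345),(465,325),(465,225)]),.01))
P=[H+EX*x+EY*r*np.sin(a)+np.array([0,0,r*np.cos(a)]) for x,r,a in[(.015,0,0),(0,.12,0)]]
print((proj(s,P)-[220,180]+.4)*4.2)
# overlay wheel frame grid
im=cv2.resize(s["color"][180:320,220:410,::-1],None,fx=4.2,fy=4.2,interpolation=cv2.INTER_CUBIC)
for k in range(36):
    for r in(.12,.147):
        a=np.radians(k*10);p=(proj(s,H+EX*.01+EY*r*np.sin(a)+np.array([0,0,r*np.cos(a)]))[0]-[220,180]+.4)*4.2
        cv2.circle(im,tuple(int(v) for v in p),2,(0,0,255) if k%6==0 else (0,255,0),-1)
cv2.imwrite("pics/s2.png",im)
E
```

```text
[[  -0.0012   -0.0069    0.0071 -170.0598]
 [  -0.0015    0.1293    0.1294   -0.6839]
 [  -0.0849    0.0533    0.1002  -57.8668]
 [  -0.0891   -0.048     0.1012 -118.3146]
 [   0.0085   -0.092     0.0923  174.6939]
 [   0.0994   -0.0293    0.1036  106.4098]
 [   0.0957    0.0712    0.1193   53.345 ]]
[[299.0087 265.6501]
 [299.1126 117.3585]]
```

View pics/s2.png

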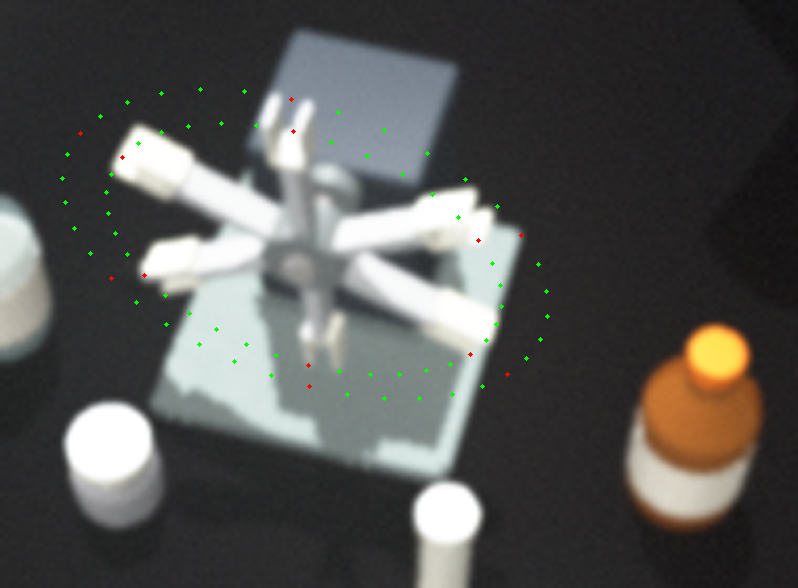

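Emit:
send_rows --steps '[-1,0,0,-4,-6.7,-1,0,0,-4,-6.7,-1,0,0,-3,0,-1,-2.5,-3.4,0,0,-1,-2.5,-3.4,0,0,-1,-2.5,-3.4,0,0,-1,-2.5,-3.4,0,0,-1,-2.5,-3.4,0,0,-1,-2.5,-3.4,0,0,-1,-2.5,-3.4,0,0,-1,-2.5,-3.4,0,0,-1,0,0,0,0]' --newtons 20

```text
clock: 1.4
position: [0.3829, 0.2159, 0.3412]
ee_rot: [0.001, 0.097, 0.995, -0.001]
contact_force: [-0.9, 0.4, 0.5]
width: -0.0001
gripper_force: 0.0
```

Emit:
send_rows --steps '[-1,-2.5,-3.4,0,0,-1,-2.5,-3.4,0,0,-1,-2.5,-3.4,0,0,-1,-2.5,-3.4,0,0,-1,-2.5,-3.4,0,0,-1,-2.5,-3.4,0,0,-1,-2.5,-3.4,0,0,-1,-2.5,-3.4,0,0,-1,-2.2,-3,0,0,-1,0,0,0,0,-1,0,0,0,0]'

```text
clock: 2.5
position: [0.5428, -0.1178, 0.3405]
ee_rot: [-0.001, 0.094, 0.996, 0.001]
contact_force: [-0.2, 0.1, 0.3]
width: -0.0001
gripper_force: 0.0
```

```bash
cat >> h.py <<'E'
def tcp():
    s=get_state();p=s["position"]-H;q=s["ee_rot"]
    print("clock %.2f  tcp' x %.4f y %.4f z %.4f head %.1f F %s"%(s["clock"],p@EX,p@EY,p[2],np.degrees(2*np.arctan2(q[2],q[1])),np.round([s["contact_force"]@EX,s["contact_force"]@EY,s["contact_force"][2]],2)),s["width"])
def grid(name,rs=(.12,),x=0.,out="g",box=(220,170,190,140),cam="scene"):
    d=get_image(cam);u,v,w,h=box;k=4.2
    im=cv2.resize(d["color"][v:v+h,u:u+w,::-1],None,fx=k,fy=k,interpolation=cv2.INTER_CUBIC)
    for i in range(36):
        for r in rs:
            a=np.radians(i*10);p=(proj(d,H+EX*x+EY*r*np.sin(a)+np.array([0,0,r*np.cos(a)]))[0]-[u,v]+.4)*k
            cv2.circle(im,tuple(int(c) for c in p),2,(0,0,255) if i%6==0 else (0,255,0),-1)
    cv2.imwrite(f"pics/{name}.png",im)
E
python3 -c "
from h import *
tcp()"
```

```text
clock 2.50  tcp' x 0.0004 y -0.0591 z 0.1655 head 169.2 F [-0.17  0.08  0.29] -0.00013572696715145297
```

Emit:
send_rows --steps '[-1,0,0,2,0,-1,0,0,2,0,-1,0,0,2,0,-1,0,0,0.5,0,-1,0,0,0,0,-1,0,0,0,0]'

```text
clock: 3.1
position: [0.5431, -0.1174, 0.2775]
ee_rot: [0.001, 0.093, 0.996, -0.0]
contact_force: [-0.1, 0.3, -0.2]
width: -0.0002
gripper_force: 0.0
```

```bash
python3 -c "
from h import *
tcp();grid('g1',box=(220,140,190,140))"
```

```text
clock 3.10  tcp' x 0.0006 y -0.0587 z 0.1025 head 169.3 F [-0.12  0.27 -0.15] -0.0002009445564955229
```

View pics/g1.png

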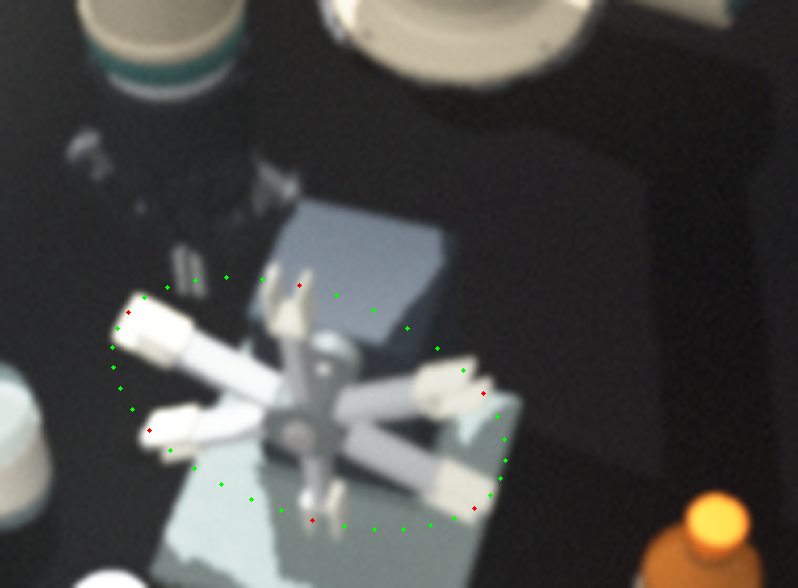

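Emit:
send_rows --steps '[-1,0,1.3,0,0,-1,0,1.3,0,0,-1,0,0.9,0,0,-1,0,0.9,0,0,-1,0,0.9,0,0,-1,0,0.9,0,0,-1,0,0.9,0.15,0,-1,0,0.9,0.2,0,-1,0,0,0,0,-1,0,0,0,0]'

```text
clock: 4.15
position: [0.5576, -0.0388, 0.2726]
ee_rot: [-0.0, 0.094, 0.996, 0.0]
contact_force: [0.5, -0.9, -0.8]
width: 0.0001
gripper_force: 0.0
```

```bash
python3 -c "
from h import *
tcp();grid('g2',box=(220,140,190,140))"
```

```text
clock 4.15  tcp' x 0.0001 y 0.0213 z 0.0976 head 169.3 F [ 0.68 -0.74 -0.77] 7.814162227768412e-05
```

View pics/g2.png

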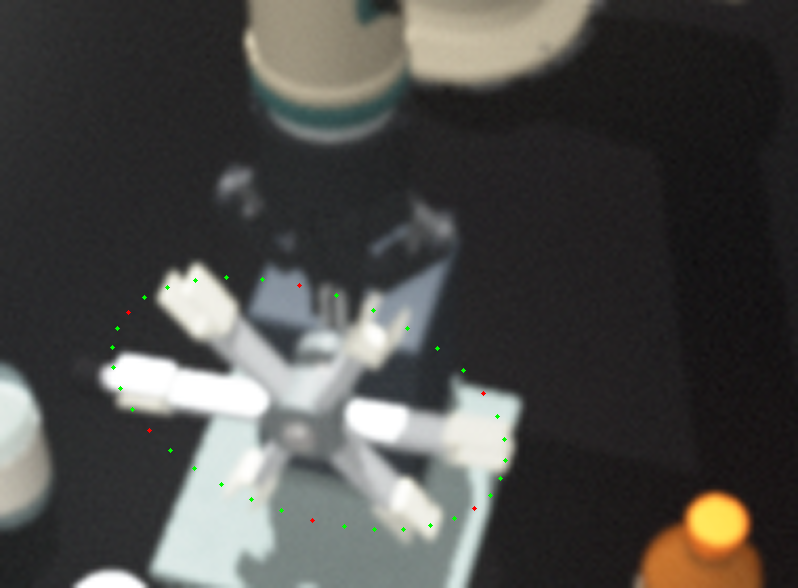

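Emit:
send_rows --steps '[-1,0,0.85,0.35,0,-1,0,0.85,0.35,0,-1,0,0.75,0.5,0,-1,0,0.75,0.5,0,-1,0,0.65,0.65,0,-1,0,0.65,0.65,0,-1,0,0.5,0.6,0,-1,0,0,0,0,-1,0,0,0,0]'

```text
clock: 5.1
position: [0.5665, 0.0098, 0.2361]
ee_rot: [-0.001, 0.094, 0.996, 0.0]
contact_force: [0.4, -0.6, 1.3]
width: -0.0002
gripper_force: 0.0
```

```bash
python3 -c "
from h import *
tcp();print(get_state()['qpos'])"
```

```text
clock 5.10  tcp' x -0.0003 y 0.0707 z 0.0611 head 169.3 F [ 0.53 -0.51  1.27] -0.00018437524005795414
[-1.05454989e-01  2.61574803e-01  1.51325346e+00  6.51762386e-06
  1.36864595e+00 -1.48868514e+00]
```

Emit:
send_rows --steps '[-1,0,0,-2,0,-1,0,0,-3,7.5,-1,0,0,-4,7.5,-1,0,0,0,7.5,-1,0,0,0,7.5,-1,0,0,0,7.5,-1,0,0,0,7.5,-1,0,0,0,7.5,-1,0,0,0,7.5,-1,0,0,0,7.5,-1,0,0,0,7.5,-1,0,0,0,7.5]'

```text
clock: 6.3
position: [0.5668, 0.0093, 0.3267]
ee_rot: [-0.0, 0.729, 0.685, -0.0]
contact_force: [-0.3, 1.2, -0.7]
width: 0.0004
gripper_force: 0.0
```

Emit:
send_rows --steps '[-1,0,0,0,7.5,-1,-4,0,0,0,-1,-4,0,0,0,-1,-4,0,0,0,-1,0,0,0,0,-1,0,0,0,0]'

```text
clock: 6.9
position: [0.5442, -0.1091, 0.3267]
ee_rot: [-0.0, 0.771, 0.637, 0.0]
contact_force: [0.0, 1.0, -0.4]
width: 0.0002
gripper_force: 0.0
```

```bash
python3 -c "
from h import *
tcp();grid('g3',box=(220,140,190,140))"
```

```text
clock 6.90  tcp' x 0.0002 y -0.0503 z 0.1517 head 79.1 F [-0.19  1.03 -0.41] 0.00015428330618565448
```

View pics/g3.png

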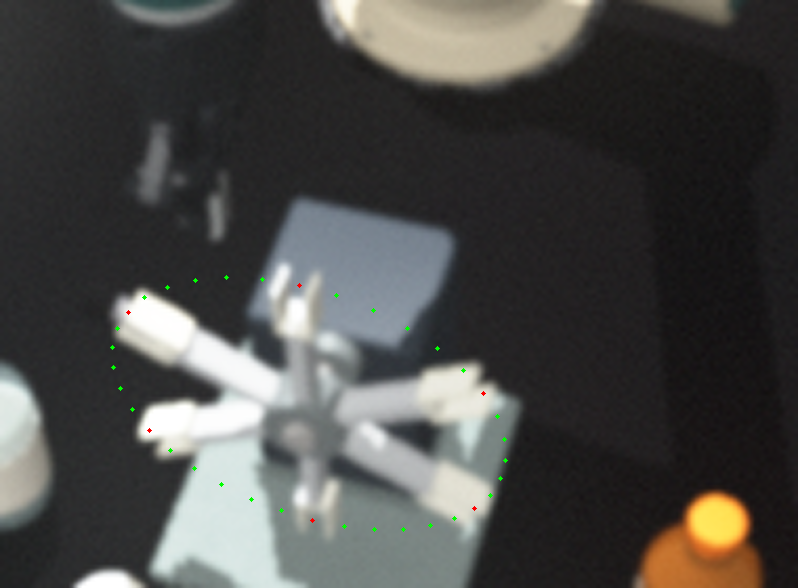

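```bash
python3 - <<'E'
from h import *
s=get_image("scene")["color"][:,:,::-1];t=get_image("top")["color"][:,:,::-1];w=get_image("wrist")["color"][:,:,::-1]
g=cv2.imread("pics/g2.png")
f=lambda a,gm:(255*(cv2.resize(a,(400,300),interpolation=cv2.INTER_CUBIC)/255.)**gm).astype(np.uint8)
A=s[195:270,230:330];B=g[250:550,60:460];C=t[195:255,295:375]
cv2.imwrite("pics/mix.png",np.vstack([np.hstack([f(A,.5),f(B,.5)]),np.hstack([f(C,.6),f(w,.7)])]))
E
```

```text
(no output)
```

View pics/mix.png

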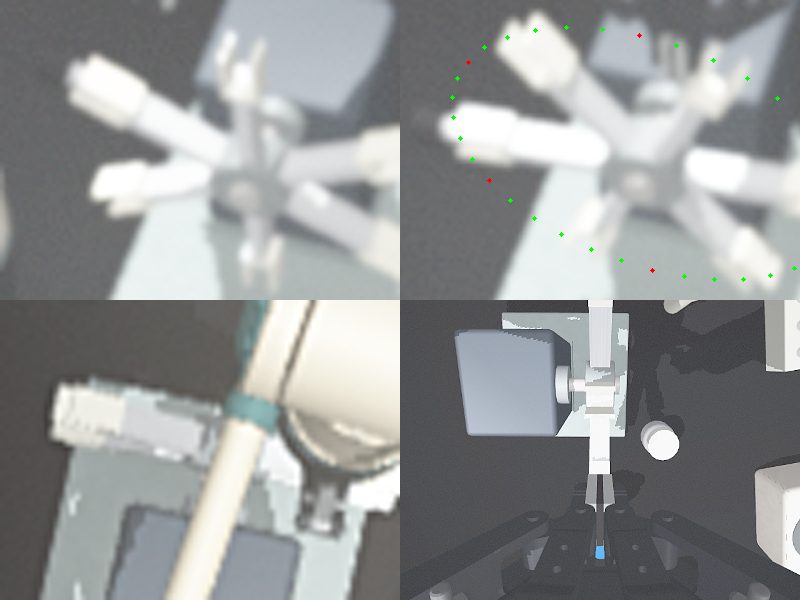

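```bash
python3 - <<'E'
from h import *
ims=[]
for i in range(6): d=get_image("scene");ims.append(d["color"].astype(float).mean(2))
m=np.mean(ims,0)
for a0 in(-120,-60,60,120,180):
    for da in(-16,0,16):
        a=np.radians(a0+da)
        row=[]
        for r in(.10,.11,.12,.127,.133,.138,.143,.15,.16,.17):
            u=proj(d,H+EY*r*np.sin(a)+np.array([0,0,r*np.cos(a)]))[0]
            row.append(round(float(cv2.getRectSubPix(m.astype(np.float32),(3,3),tuple(u.astype(float))).mean()),0))
        print(a0,da,row)
g=m[200:232,230:262];print(g.round()[:, ::2].astype(int))
E
```

```text
-120 -16 [213.0, 152.0, 78.0, 56.0, 53.0, 49.0, 48.0, 47.0, 47.0, 46.0]
-120 0 [252.0, 252.0, 249.0, 186.0, 86.0, 48.0, 45.0, 45.0, 45.0, 45.0]
-120 16 [82.0, 46.0, 44.0, 44.0, 44.0, 44.0, 44.0, 44.0, 43.0, 42.0]
-60 -16 [140.0, 108.0, 70.0, 42.0, 42.0, 41.0, 41.0, 41.0, 41.0, 41.0]
-60 0 [252.0, 252.0, 234.0, 143.0, 53.0, 42.0, 42.0, 40.0, 41.0, 40.0]
-60 16 [159.0, 117.0, 70.0, 52.0, 42.0, 40.0, 40.0, 40.0, 40.0, 39.0]
60 -16 [82.0, 71.0, 52.0, 42.0, 39.0, 37.0, 37.0, 36.0, 35.0, 35.0]
60 0 [225.0, 224.0, 216.0, 168.0, 90.0, 54.0, 40.0, 35.0, 35.0, 35.0]
60 16 [217.0, 146.0, 123.0, 68.0, 31.0, 28.0, 28.0, 29.0, 30.0, 32.0]
120 -16 [188.0, 171.0, 81.0, 32.0, 30.0, 30.0, 30.0, 29.0, 28.0, 28.0]
120 0 [218.0, 217.0, 207.0, 140.0, 53.0, 32.0, 31.0, 30.0, 30.0, 29.0]
120 16 [140.0, 142.0, 135.0, 133.0, 137.0, 152.0, 149.0, 111.0, 42.0, 32.0]
180 -16 [131.0, 130.0, 129.0, 128.0, 128.0, 128.0, 128.0, 127.0, 127.0, 127.0]
180 0 [185.0, 163.0, 140.0, 134.0, 132.0, 130.0, 129.0, 128.0, 127.0, 127.0]
180 16 [143.0, 174.0, 201.0, 213.0, 219.0, 222.0, 223.0, 223.0, 223.0, 224.0]
[[ 41  40  39  
[... 1429 characters left out ...]
  84 142 190 208 212 230 246]
 [ 41  42  41  41  42  42  41  42  42  51  87 147 196 212 220 229]
 [ 41  41  42  42  42  42  42  43  42  43  51  93 158 200 214 212]
 [ 41  41  42  42  42  42  42  42  44  43  44  56 102 164 199 201]
 [ 42  42  43  42  42  42  43  43  44  44  44  44  59 110 164 182]
 [ 43  42  42  42  44  42  43  43  43  44  43  43  46  65 109 138]
 [ 42  41  42  43  42  43  43  43  42  43  43  43  43  47  65  84]
 [ 42  42  43  43  43  43  43  43  43  44  44  43  44  45  46  51]
 [ 42  42  42  42  42  43  43  44  43  44  45  44  45  44  45  45]
 [ 42  43  43  43  42  43  42  43  43  43  44  43  44  45  45  44]
 [ 42  43  42  42  43  43  44  44  45  44  44  44  44  44  45  45]]
```

```bash
python3 - <<'E'
from h import *
s=get_image("scene");np.set_printoptions(precision=3,suppress=True)
for x in(-.012,0,.012):print(x,wheel(s,[(242,213)],x))
w=get_image("wrist");print(w["mtx"],w["k1"],w["mount"])
from scipy.spatial.transform import Rotation as R
st=get_state();q=st["ee_rot"]
for dp in([0,0,0],[0,-.1,0.05],[0,-.15,.1],[0,.1,.05],[0,.15,.1]):
    T=np.eye(4);T[:3,:3]=R.from_quat(q[[1,2,3,0]]).as_matrix();T[:3,3]=st["position"]+EX*dp[0]+EY*dp[1]+[0,0,dp[2]]
    w["T"]=T@w["mount"]
    P=[H+EY*r*np.sin(a)+np.array([0,0,r*np.cos(a)]) for r,a in[(.1,-1.047),(.147,-1.047),(.1,-2.094),(.147,-2.094)]]
    print(dp,proj(w,P).round(0).tolist())
E
```

```text
-0.012 [[ -0.132   0.039   0.138 -73.673]]
0 [[ -0.125   0.056   0.137 -65.89 ]]
0.012 [[ -0.118   0.073   0.139 -58.196]]
[[426.826   0.    319.511]
 [  0.    426.826 225.85 ]
 [  0.      0.      1.   ]] -0.015182306186403528 [[ 0.001 -0.962 -0.273  0.07 ]
 [ 1.     0.     0.001  0.001]
 [-0.001 -0.273  0.962 -0.142]
 [ 0.     0.     0.     1.   ]]
[0, 0, 0] [[317.0, 285.0], [316.0, 364.0], [317.0, 237.0], [317.0, 271.0]]
[0, -0.1, 0.05] [[317.0, 116.0], [317.0, 182.0], [318.0, 113.0], [318.0, 156.0]]
[0, -0.15, 0.1] [[317.0, 46.0], [317.0, 102.0], [318.0, 60.0], [318.0, 103.0]]
[0, 0.1, 0.05] [[317.0, 375.0], [317.0, 439.0], [317.0, 316.0], [317.0, 339.0]]
[0, 0.15, 0.1] [[317.0, 389.0], [317.0, 443.0], [318.0, 334.0], [318.0, 354.0]]
```

Emit:
send_rows --steps '[-1,-3,0,-2,0,-1,-4,0,-3,0,-1,-3,0,0,0,-1,0,0,0,0,-1,0,0,0,0]'

```text
clock: 8.0
position: [0.5258, -0.2066, 0.3764]
ee_rot: [-0.001, 0.771, 0.637, 0.0]
contact_force: [-0.2, 0.4, -0.1]
width: 0.0001
gripper_force: 0.0
```

```bash
python3 - <<'E'
from h import *
tcp()
w=get_image("wrist")["color"][:,:,::-1]; s=get_image("scene")["color"][:,:,::-1]
f=lambda a,gm:(255*(cv2.resize(a,(400,600),interpolation=cv2.INTER_CUBIC)/255.)**gm).astype(np.uint8)
cv2.imwrite("pics/w1.png",np.hstack([f(w[0:240,240:400],.5),f(s[190:280,235:295],.4)]))
E
```

```text
clock 8.00  tcp' x 0.0003 y -0.1495 z 0.2014 head 79.2 F [-0.3   0.4  -0.14] 0.00012017118334734291
```

View pics/w1.png

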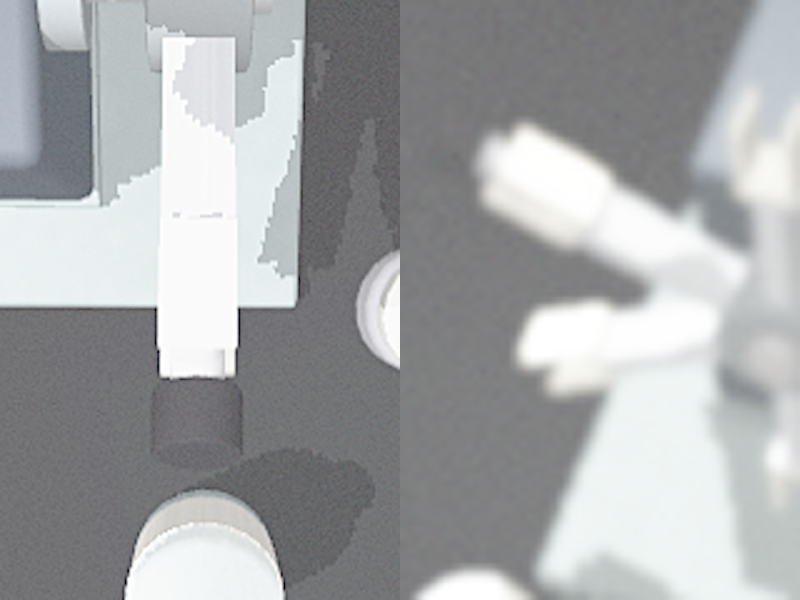

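Emit:
send_rows --steps '[-1,3.6,0,0,0,-1,3.7,0,0,0,-1,3.6,0,0,0,-1,0,0,0,0,-1,0,0,3,0,-1,0,0,3,0,-1,0,0,2.5,0,-1,0,0,1,0,-1,0,0,0,0,-1,0,0,0,0]'

```text
clock: 9.1
position: [0.5469, -0.0996, 0.2828]
ee_rot: [0.001, 0.77, 0.638, 0.0]
contact_force: [-0.3, -0.6, 0.4]
width: 0.0004
gripper_force: 0.0
```

Emit:
send_rows --steps '[-1,1.45,0,0,0,-1,1.45,0,0,0,-1,0.95,0,0,0,-1,0.95,0,0,0,-1,0.9,0,0.2,0,-1,0.9,0,0.3,0,-1,0.85,0,0.4,0,-1,0.85,0,0.4,0,-1,0.8,0,0.5,0,-1,0.8,0,0.5,0,-1,0.5,0,0.5,0,-1,0,0,0,0]'

```text
clock: 10.3
position: [0.5652, 0.0038, 0.2526]
ee_rot: [-0.001, 0.77, 0.638, -0.0]
contact_force: [-0.1, -1.1, 0.3]
width: -0.0001
gripper_force: 0.0
```

Emit:
send_rows --steps '[-1,0,0,0,0]'

```text
clock: 10.4
position: [0.5654, 0.0031, 0.2533]
ee_rot: [-0.001, 0.77, 0.638, -0.0]
contact_force: [-0.7, -0.8, 0.9]
width: 0.0002
gripper_force: 0.0
```

```bash
python3 - <<'E'
from h import *
tcp();d=get_image("scene")
pickle.dump(d,open("im1.pkl","wb"))
m=cv2.GaussianBlur(d["color"],(0,0),.6).astype(float).mean(2)
# brightness on rings in wheel planes, to find arms by angle
for r,x in((.06,.01),(.07,.01),(.075,.01)):
    for c in(-60,60,120,-120):
        A=np.arange(c-40,c+41,1.);a=np.radians(A)
        u=proj(d,H+EX*x+np.outer(r*np.sin(a),EY)+np.outer(r*np.cos(a),[0,0,1])).astype(np.float32)
        v=cv2.remap(m.astype(np.float32),u[:,:1].copy(),u[:,1:].copy(),cv2.INTER_LINEAR).ravel()
        print(r,c,v[::4].astype(int))
E
```

```text
clock 10.40  tcp' x -0.0001 y 0.0639 z 0.0783 head 79.3 F [-0.58 -0.89  0.87] 0.00015127545446004542
0.06 -60 [110  67  50  47  54  73 109 155 201 234 247 251 252 252 251 248 243 234
 191 116  84]
0.06 60 [177 190 231 249 251 248 233 193 149 108  90 114 161 210 237 248 251 252
 251 250 244]
0.06 120 [248 251 252 251 250 244 226 188 140 100  75  63  61  66  74  90 126 168
 174 151 144]
0.06 -120 [114 120 152 196 220 218 204 197 219 242 250 250 245 225 176 110  67  50
  47  54  73]
0.07 -60 [ 69  47  44  45  49  65 105 161 213 242 250 252 252 251 242 209 150 121
 154 147  83]
0.07 60 [121 126 174 232 250 250 237 193 140  88  62  60  78 123 180 228 247 251
 251 251 246]
0.07 120 [228 247 251 251 251 246 229 191 139  93  69  65  72  85  97 106 115 139
 182 210 177]
0.07 -120 [128 150 192 217 224 222 207 196 223 245 249 250 251 231 146  69  47  44
  45  49  65]
0.075 -60 [ 52  45  45  45  47  61  99 156 211 242 250 252 252 250 231 177 101  60
  77 128  97]
0.075 60 [115 114 135 213 248 250 238 194 137  81  58  54  57  80 131 198 238 250
 251 251 248]
0.075 120 [198 238 250 251 251 248 235 196 139  92  70  70  83  95 105 113 118 132
 158 196 204]
0.075 -120 [137 173 211 222 224 222 206 196 225 245 250 253 250 207 100  52  45  45
  45  47  61]
```

Emit:
send_rows --steps '[-1,0.45,0,0.45,0,-1,0.4,0,0.45,0,-1,0.35,0,0.45,0,-1,0,0,0,0,-1,0,0,0,0]'

```text
clock: 10.95
position: [0.5676, 0.0148, 0.2398]
ee_rot: [-0.0, 0.77, 0.638, -0.0]
contact_force: [-0.4, 0.5, 0.3]
width: 0.0003
gripper_force: 0.0
```

```bash
cat > cap.py <<'E'
from h import *
tcp();d=get_image("scene")
m=np.mean([get_image("scene")["color"] for _ in range(3)],0)
P=lambda y,z:proj(d,H+EX*0+EY*y+np.array([0,0,z]))[0]
print("up dots",P(0,.08),P(0,.12),P(0,.147))
print("gray rows around cap:")
g=m.mean(2).round().astype(int)
c=P(0,.13).round().astype(int);print(c)
for v in range(c[1]-12,c[1]+22):print(v,g[v,c[0]-18:c[0]+19])
E
python3 cap.py
```

```text
clock 10.95  tcp' x -0.0001 y 0.0758 z 0.0648 head 79.2 F [-0.47  0.4   0.29] 0.00025080054435724507
up dots [291.44974412 218.32740069] [290.81727908 207.54249099] [290.36806748 199.85959262]
gray rows around cap:
[291 205]
193 [ 38  37  37  38  38  38  38  38  39  38  37  39  41  52  79 109 126 132
 134 133 134 133 133 132 132 132 131 133 131 132 130 130 125 108  72  47
  42]
194 [ 38  38  39  38  39  38  38  38  38  39  40  40  45  61  89 112 125 127
 130 132 134 133 134 134 132 132 132 132 131 132 132 131 128 110  79  51
  41]
195 [ 37  39  38  39  38  39  39  38  40  39  39  41  47  65  87 102 109 112
 118 126 131 133 133 134 134 133 134 132 133 132 130 132 129 115  87  56
  43]
196 [ 39  39  39  39  38  39  39  39  40  38  39  41  49  61  74  82  84  87
  95 107 117 128 134 134 134 135 134 132 131 134 135 133 131 121  98  67
  47]
197 [ 38  40  39  39  39  40  39  39  38  41  41  45  54  62  65  67  67  70
  74  85 101 120 132 134 135 134 135 135 134 135 134 133 134 129 111  82
  54]
198 [ 38  39  40  40  39  40  40  39  38  40  44  51  59  63  64  64  66  65
  66  73  86 110 1
[... 3728 characters left out ...]
63 148 137 142 169 198 214 214 206 195 182 165 144 117  90  77  76  81
  86]
223 [239 228 204 183 182 184 151  97  63  56  55  57  56  65  93 131 159 166
 160 143 128 130 144 164 179 183 181 178 174 165 149 125  97  73  63  63
  64]
224 [246 243 238 231 226 218 181 120  78  62  57  57  57  64  88 128 158 167
 161 144 127 121 126 131 136 142 144 151 156 154 144 129 102  76  60  55
  58]
225 [248 247 246 245 242 237 217 171 126  92  70  61  58  64  87 126 157 168
 160 145 128 122 125 128 127 123 121 125 133 137 133 121 100  76  61  56
  55]
226 [248 248 248 247 247 245 239 224 194 155 114  82  69  68  89 127 157 167
 163 149 131 126 140 158 157 137 119 114 115 120 119 113  95  73  60  56
  56]
```

Emit:
send_rows --steps '[-1,0.07,0,0.11,0,-1,0.07,0,0.11,0,-1,0,0,0,0,-1,0,0,0,0]'

```text
clock: 11.55
position: [0.5683, 0.0159, 0.2382]
ee_rot: [0.0, 0.77, 0.638, 0.0]
contact_force: [0.9, -0.6, 0.8]
width: 0.0001
gripper_force: 0.4
```

```bash
cat > cap2.py <<'E'
from h import *
tcp();d=get_image("scene")
g=np.mean([get_image("scene")["color"] for _ in range(4)],0).mean(2)
e=proj(d,H+np.array([0,0,.147]))[0];print("expected",e)
for v in(198,199,200,201):
    r=g[v];c=np.arange(640)
    L=np.interp(51,r[280:287],c[280:287]);R_=np.interp(101,r[290:298],c[290:298]);print(v,L,R_,(L+R_)/2,"err deg %.2f"%np.degrees(np.arcsin(((L+R_)/2-e[0])/.446/147)))
n=g[225:262,275:312];print(n[::2,::2].round().astype(int));
print("boss expected",proj(d,H+EX*.015),proj(d,[H+EX*.015+EY*.026,H+EX*.015-EY*.026]))
E
python3 cap2.py
```

```text
clock 11.55  tcp' x 0.0004 y 0.0770 z 0.0632 head 79.2 F [ 0.96 -0.41  0.76] 0.00011357402368143277
expected [290.36806748 199.85959262]
198 284.5963302752294 294.3720930232558 289.4842116492426 err deg -0.77
199 284.1732283464567 294.85714285714283 289.51518560179977 err deg -0.75
200 283.5135135135135 295.12779552715654 289.320654520335 err deg -0.92
201 282.57037037037037 295.2763157894737 288.923343079922 err deg -1.26
[[246 242 220 135  73  57  75 153 165 133 122 127 121 131 132 100  60  55
   55]
 [248 247 246 236 192 115 107 161 167 137 152 187 130 108 110  86  58  55
   53]
 [244 247 248 248 245 226 186 180 169 141 155 199 161 119 106  78  60  62
   65]
 [218 239 246 248 248 239 204 189 170 144 137 184 179 160 156 152 169 184
  210]
 [201 202 227 241 245 231 206 197 172 149 134 176 178 224 248 250 251 252
  252]
 [234 234 229 215 219 205 202 196 158 146 132 166 183 247 253 253 253 253
  253]
 [252 252 252 240 171 146 143 140 125 126 126 149 200 250 252 252 251 249
  246]
 [253 253 250 216 126 113 112 117 117 114 114 130 186 227 224 216 206 190
  179]
 [248 237 210 174 119 110
[... 269 characters left out ...]
02 121 165 180 196 235
  247]
 [224 224 221 191 106  72  65  72 127 150 127 102  70  72 111 148 172 192
  233]
 [224 223 211 155 116 106  97  94 138 167 140 105  64  58  61  81 119 154
  185]
 [224 223 218 172 126 120 116 115 142 168 143 123 107  75  66  60  63  84
  123]
 [223 224 220 186 137 129 128 134 177 172 150 174 188 117 100  89  81  71
   73]
 [223 222 221 216 163 131 130 167 242 190 161 208 191 128 117 113 108 105
  100]
 [222 222 221 220 182 132 131 167 238 193 181 212 165 133 129 128 124 119
  118]
 [222 222 222 221 195 134 130 145 179 167 176 189 151 133 130 129 130 130
  128]]
boss expected [[290.79254425 242.85001362]] [[301.01077019 245.27267368]
 [280.64801889 240.44415029]]
```

Emit:
send_rows --steps '[-1,0.05,0,0.08,0,-1,0,0,0,0,-1,0,0,0,0,-1,0,0,-1,0,-1,0,0,-2,0,-1,0,0,-4,0,-1,0,0,-4,0,-1,0,0,-4,0,-1,4,0,0,0,-1,4,0,0,0,-1,0,0,0,0,-1,0,0,0,0]'

```text
clock: 13.0
position: [0.5831, 0.0955, 0.3874]
ee_rot: [0.0, 0.77, 0.638, -0.0]
contact_force: [-0.9, 0.2, -0.6]
width: 0.0002
gripper_force: 0.0
```

```bash
sed -i '/^n=/d' cap2.py; python3 cap2.py; python3 - <<'E'
from h import *
t=get_image("top");t0=pickle.load(open("im0.pkl","rb"))[1]
T=lambda l:np.array(l)/4.2+[245,160]-.4
# base corners moved? difference at housing/base/bottles
df=np.abs(t["color"].astype(int)-t0["color"]).max(2)
for n,P in(("baseL",(232,460)),("baseR",(480,510)),("amber",(75,210)),("clear",(697,333)),("big",(280,101)),("jar",(549,190))):
    u=T([P])[0].astype(int);print(n,df[u[1]-4:u[1]+5,u[0]-4:u[0]+5].max())
E
```

```text
clock 13.00  tcp' x -0.0000 y 0.1580 z 0.2124 head 79.3 F [-0.91  0.01 -0.64] 0.00023842112027529127
expected [290.36806748 199.85959262]
198 284.2909090909091 294.8373983739837 289.5641537324464 err deg -0.70
199 283.78504672897196 295.2448979591837 289.5149723440778 err deg -0.75
200 283.11724137931037 295.4848484848485 289.30104493207944 err deg -0.93
201 282.3030303030303 295.687074829932 288.99505256648115 err deg -1.20
boss expected [[290.79254425 242.85001362]] [[301.01077019 245.27267368]
 [280.64801889 240.44415029]]
baseL 218
baseR 7
amber 133
clear 8
big 196
jar 1
```

```bash
python3 - <<'E'
from h import *
s0=pickle.load(open("im0.pkl","rb"))[0];s=get_image("scene")
S=lambda l:np.array(l)/4.2+[220,180]-.4
df=np.abs(s["color"].astype(int)-s0["color"]).max(2)
for n,P in(("baseC1",(522,235)),("baseC2",(435,480)),("baseC3",(152,408)),("hub",(299,265)),("jar",(110,440)),("big",(447,510)),("amber",(718,355)),("amberfoot",(690,520)),("clear",(10,230))):
    u=S([P])[0].astype(int);print(n,df[u[1]-4:u[1]+5,u[0]-4:u[0]+5].max())
u=proj(s,[H+EY*y+np.array([0,0,.135]) for y in(-.012,0,.012)]);print(u)
sign_off()
E
```

```text
baseC1 18
baseC2 43
baseC3 96
hub 7
jar 0
big 0
amber 105
amberfoot 6
clear 4
[[285.39721142 202.16137802]
 [290.57002449 203.31604243]
 [295.7623282  204.47574572]]
the job is handed in; nothing more can be done
```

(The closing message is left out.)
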